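# Hold the loaded mixing carrier level in the air

## Robot

A 6-joint arm with a two-finger parallel gripper is mounted at the origin on a cart in front of the work surface, level with it; the furniture and walls round the work are solid. World frame = base frame: x ahead of the robot, y to its left, z up, the work surface at z = 0. Lengths are in mm, angles in rad, forces in N, time in s.
With the tool pointing down it reaches from about 250 to 800 mm from the base axis. Payload 3.9 kg.
Tool frame: the origin (TCP) lies on the centre line of the jaws, within the pads' length; the fingertips stand 25 mm ahead of it and the grasp point (between the pads) lies 6 mm ahead of it; x points along the fingers, z is the direction in which the jaws open and shut, and the axes are right-handed (so a half turn about x gives the same grasp; the last joint's range is limited). The gripper opens to 85 mm and grips with 20 to 120 N. Pads are 22 mm wide; open, the fingers measure 114 mm over their backs; the gripper's body (76 mm by 85 mm) begins 54 mm behind the grasp point. The pads swing forward as they close: fully open they stand 13 mm farther back than shut.
Start: joints at [1.179, 0.26, -0.138, 1.173, 0, 1.571], TCP at [200.467, 485.209, 256.304] pointing down, gripper open.
Joint ranges: [-2.78, 2.78], [-0.83, 1.72], [-1.28, 1.37], [-1.9, 2.12], [-1.57, 1.48], [-3.14, 3.14]. Speed limits (rad/s): [2.57, 2.57, 3.14, 3.14, 3.14, 3.14].

## Interface

Orientations are given as a unit quaternion [x, y, z, w].
In Python, from station import bot gives the robot as it stands.
- The arm moves only by the tool apply_moves, never from a script. Its argument "commands" is a list that holds one entry, the list of rows, each a list of 7 numbers: the finger opening in mm, from 0 to 85.4, then the shift along the tool's x, y, z in mm, then the turn, a rotation vector about the tool's x, y, z in rad. A call has exactly 8 rows; each row shifts and turns the commanded pose from where the row before left it, along the tool's axes as they then stand; what a row does not reach is not made up. A row lasts 1/8 s, in which the tool goes at most 62.5 mm and 10.7 degrees, less where a joint would pass 70% of its speed; a pose out of reach is approached as far as the arm can. A call with a gripper value outside its range is refused whole. The fingers move at their own pace and stop on an object; "squeeze" is the grip in N (left out, the last holds). Time passes only in rows, so rows that do not move let the fingers close, or fill a call up. It gives the time, the measured TCP pose, the force and the opening at its end, in the units of the state.
- bot.sense(): the state, without advancing time (a new reading comes with each control period).
- bot.read_camera(name): name is "scene" or "top"; returns a dict with "image" (400x640x3 uint8, red, green, blue), "camera_matrix" (3x3 intrinsics, pixels), "camera_from_world" (4x4, takes a point from world to camera coordinates). Camera axes: x right, y up, looking along -z (the intrinsics and any distortion apply to the point x, -y, -z); pixel columns grow to the right and rows downward; lengths in mm; the calibration is good to about 2 mm. A picture is of the moment at which its call begins. There is no depth.
- bot.sign_off(): hands the job in, once; it reports no verdict.
The state is a dict: "clock": time; "joint_pos": joint angles; "qd": joint speeds; "effort": joint torques, N m; "eef_pos": TCP position; "ee_rot": TCP orientation; "wrist_force": force on the tool from outside, world axes, zero at the start; "torque": the same for the moment, N m; "gripper_width": opening from 0.0 (shut) to 1.0 (fully open).
Only numpy, scipy, OpenCV 4.12 (cv2) and the standard library are available. Lean on these libraries where they do the work, as an engineer would, in place of code of your own. Each camera call takes 0.05 s, during which the arm holds its last target.

## Task

Pick up the loaded mixing carrier by its tube handle, lift it 10 to 20 cm clear of the bench and hold it there, over the place where it stood, level and still for three seconds, as if for someone changing the masking paper beneath; finish while still holding it in the air. Grip lightly (about 30 N), since the thin tube dents if squeezed hard; the bottle makes the carrier lopsided, so in a light grip it tips unless taken near where it balances. Do not tip or touch the bottle and the jars in it, and leave the other things on the bench alone.

Things in the scene. Friction and masses are not known exactly. Their poses are not given: they have to be found in the camera images.
- carrier: Open aluminium carrier (loose, 0.20 kg, own centre of mass at mid-length): tray 110 mm (x) by 400 mm (y), walls 45 mm high, floor and walls 4 mm thick, three cells along y (centres at y = -132, 0, +132 mm; 102 mm across x, 127 to 130 mm along y inside). An upright plate 44 mm wide rises 187 mm at each end, a tube handle between. Origin: centre of its underside; x across, y along the handle, z up.
- handle (a point): Middle of the straight tube handle, on its axis, 165 mm above the carrier's underside. The tube is 18 mm thick, 392 mm long along the carrier's y; below it 45 mm are free. Pinch it across, from above. A light grip (20 to 35 N) carries the load if within about 2 cm of the balance point; farther off the load may turn between the pads. Axes as the carrier's.
- bottle: White screw-capped bottle, 57 mm across, 105 mm high, loose and upright in one of the two end cells; about 0.33 kg (0.24 to 0.42 kg), by far the heaviest thing in the carrier. Origin: centre of its underside; z up along the bottle.
- jar_a: Small round jar with black screw lid, 49 mm across, 56 mm high, 0.06 kg, loose and upright in the middle cell. Origin: centre of its underside; z up.
- jar_b: Second small round jar with black screw lid, 49 mm across, 56 mm high, 0.06 kg, loose and upright in the other end cell. Origin: centre of its underside; z up.
- paint_tin: Bystander: round paint tin with lid, 112 mm across, 121 mm high, standing to the right. Origin: centre of its underside.
- brush: Bystander: flat paint brush, 223 mm long, 16 mm high, lying to the left. Origin: underside, at the middle.
- spare_cup: Bystander: empty clear mixing cup, 95 mm across, 100 mm high, standing to the left. Origin: centre of its underside.
Things that resemble listed ones, but are neither listed nor needed, are in the scene too. What is shaped like the jar_a but purple or red is not meant.

How it is judged (in metres and radians):
On the way:
1. the carrier is held by the fingers, 80 mm or more clear of the bench, level within 0.07 rad (4 degrees) and still, for 2 s on end (height (world z) of carrier above 0.08 m and angle between carrier's own z axis and vertical below 0.07 rad and linear speed of carrier below 0.03 m/s and angular speed of carrier below 0.2 rad/s and contact force between the fingers and carrier above 3 N), for 2 s.
At the end, for the whole second after the job is handed in: The fingers still hold the carrier, its underside at least 80 mm above the bench and its origin within 300 mm of where it stood, level within 0.07 rad, still (under 30 mm/s and 0.2 rad/s), touching none of the other things on the bench, with the bottle and both jars standing upright on its floor (all of step 1 and contact force between carrier and paint_tin below 0.2 N and contact force between carrier and spare_cup below 0.2 N and contact force between carrier and brush below 0.2 N and angle between each of bottle, jar_a, jar_b's own z axis and vertical below 0.15 rad and z of bottle in the frame of carrier between -0.002 and 0.012 m and z of jar_a in the frame of carrier between -0.002 and 0.012 m and z of jar_b in the frame of carrier between -0.002 and 0.012 m and distance of carrier from where it was at the start of the episode below 0.3 m); the arm keeps its last pose, push and grip.
It fails at once if the tube handle is squeezed hard (finger forces on the carrier over 100 N in sum, that is 50 N a finger) (contact force between the fingers and carrier above 100 N).
It fails at once if the carrier is tipped more than 0.3 rad (angle between carrier's own z axis and vertical above 0.3 rad).
It fails at once if the bottle or a jar is tipped more than 0.35 rad (angle between any of bottle, jar_a, jar_b's own z axis and vertical above 0.35 rad).
It fails at once if the robot touches the bottle or a jar (contact force between any of the arm, the fingers and bottle above 1 N or contact force between any of the arm, the fingers and jar_a above 1 N or contact force between any of the arm, the fingers and jar_b above 1 N).
It fails at once if a bystander is moved more than 30 mm (distance of any of paint_tin, brush, spare_cup from where it was at the start of the episode above 0.03 m).
It also fails if it takes over 38 s, if anything falls off the work surface, if the arm or the gripper's body presses on something with over 40 N, if the wrist force passes 120 N, or if a joint passes its speed limit or range.

## Working session

There is one attempt and no reset: what is moved stays moved. The work goes in short steps, Python scripts to look and compute and a tool call to move; the robot and the scene stay as the last step left them, time stands still between calls to the robot, and variables do not carry over. Pictures are saved under pics/ and viewed, and the job is handed in when it is done.

Besides the shell and the picture viewer there is one more tool, called after ">>>" as name(argument=value, ...) on one line, values as JSON. apply_moves: Moves the arm, as the interface text tells. Its arguments: {"type":"object","properties":{"commands":{"type":"array"},"squeeze":{"type":"number"}},"required":["commands"]}

```bash
mkdir -p pics; ls
python3 - <<'E'
from station import bot
import cv2, numpy as np
print(bot.sense())
for n in("scene","top"):
    c=bot.read_camera(n); cv2.imwrite(f"pics/{n}0.png",c["image"][:,:,::-1]); np.savez(f"{n}0.npz",**c)
    print(n,c["camera_matrix"],c["camera_from_world"],c.keys())
E
```

```text
pics
{'clock': 0.0, 'joint_pos': array([ 1.17899203e+00,  2.60712382e-01, -1.39402628e-01,  1.17269456e+00,
        5.22035418e-06,  1.57079614e+00]), 'qd': array([ 6.82488765e-04, -5.18293621e-05, -9.28080939e-04, -5.86530548e-04,
        7.19822353e-05, -8.77641893e-04]), 'effort': array([ 5.31750175e-04, -4.05680859e+01,  2.53923404e+01,  1.87424175e-02,
        1.84834826e-04, -1.84145136e-06]), 'eef_pos': array([200.22691407, 484.62060413, 255.43728711]), 'ee_rot': array([-0.39350451,  0.58835433,  0.39271616,  0.58716897]), 'wrist_force': array([-0.72988734,  0.26207732, -0.37779646]), 'torque': array([0.01409147, 0.01099478, 0.0003975 ]), 'gripper_width': 1.0004166232949412}
scene [[518.69299766   0.         314.33560409]
 [  0.         518.69299766 204.95412507]
 [  0.           0.           1.        ]] [[ 7.22417287e-01 -6.91453860e-01  2.19633008e-03 -4.03196673e+02]
 [ 4.89982438e-01  5.14159986e-01  7.03957896e-01 -3.04341630e+02]
 [-4.87883669e-01 -5.07475190e-01  7.10238310e-01 -1.39571640e+03]
 [ 0.00000000e+00  0.00000000e+00  0.00000000e+00  1.00000000e+00]] dict_keys(['image', 'camera_matrix', 'camera_from_world'])
top [[423.64511304   0.         319.0661581 ]
 [  0.         423.64511304 203.54085067]
 [  0.           0.           1.        ]] [[-5.60177711e-02 -9.98418468e-01 -4.75107132e-03 -1.25426595e+01]
 [ 9.57921615e-01 -5.50861041e-02  2.81694339e-01 -5.42750939e+02]
 [-2.81510548e-01  1.12287351e-02  9.59492432e-01 -1.38411232e+03]
 [ 0.00000000e+00  0.00000000e+00  0.00000000e+00  1.00000000e+00]] dict_keys(['image', 'camera_matrix', 'camera_from_world'])
```

```bash
echo
```

```text
(no output)
```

View pics/scene0.png

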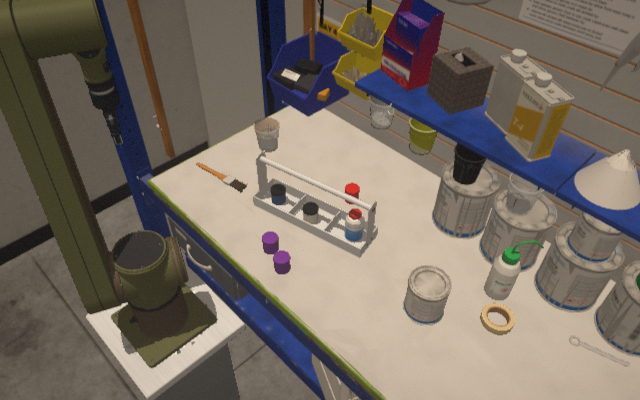

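View pics/top0.png

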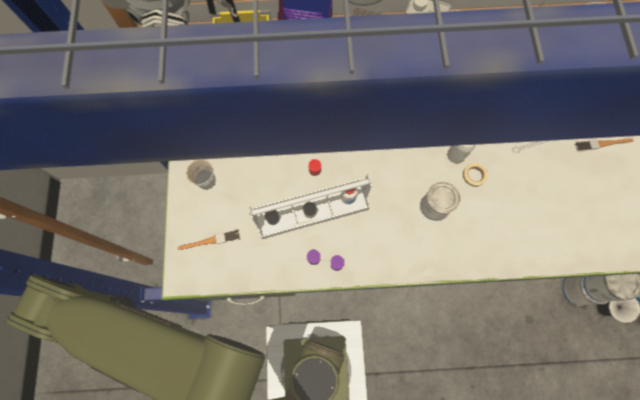

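Run:
```python
import cv2
a=cv2.imread("pics/scene0.png")[145:265,235:395]; cv2.imwrite("pics/s_c.png",cv2.resize(a,None,fx=5,fy=5,interpolation=cv2.INTER_CUBIC))
a=cv2.imread("pics/top0.png")[165:250,240:380]; cv2.imwrite("pics/t_c.png",cv2.resize(a,None,fx=5.7,fy=5.7,interpolation=cv2.INTER_CUBIC))
```

```text
(no output)
```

View pics/s_c.png

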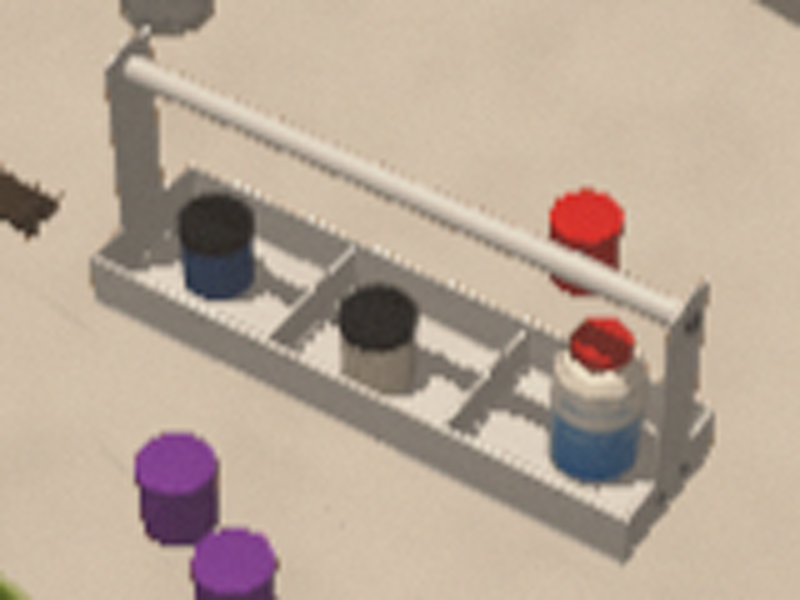

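View pics/t_c.png

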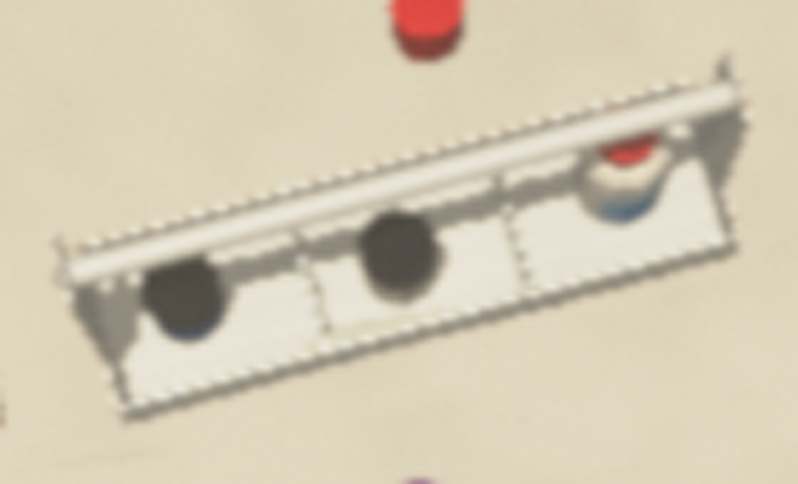

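```bash
cat > h.py <<'E'
import numpy as np, cv2
C={n:np.load(f"{n}0.npz") for n in("scene","top")}
F=np.diag([1,-1,-1.])
def P(n):
    c=C[n]; return c["camera_matrix"]@F@c["camera_from_world"][:3]
def tri(s,t):
    X=cv2.triangulatePoints(P("scene"),P("top"),np.array(s,float).reshape(2,1),np.array(t,float).reshape(2,1)); return (X[:3]/X[3]).ravel()
def proj(n,p):
    q=P(n)@np.append(p,1); return q[:2]/q[2]
def atz(n,uv,z):
    M=P(n); A=np.c_[M[:,0],M[:,1],-np.array([uv[0],uv[1],1])]
    return np.linalg.solve(A,-(M[:,2]*z+M[:,3]))[:2]
E
python3 - <<'E'
from h import *
np.set_printoptions(precision=1,suppress=True)
sL,sR,tL,tR=[260.6,158.6],[371.4,207.4],[252.6,212.4],[369.5,181.7]
L,R=tri(sL,tL),tri(sR,tR)
for s,t,X in((sL,tL,L),(sR,tR,R)): print(X,proj("scene",X)-s,proj("top",X)-t)
print(np.linalg.norm(L-R),(L+R)/2)
for n,a,b in(("scene",sL,sR),("top",tL,tR)):
    a,b=atz(n,a,165),atz(n,b,165); print(n,a,b,(a+b)/2,np.linalg.norm(a-b))
print("jarL",tri([278,189.4],[272.5,216.2]),"jarM",tri([311,207],[310.2,208]))
print("jars z60",atz("scene",[278,189.4],60),atz("scene",[311,207],60),atz("top",[272.5,216.2],60),atz("top",[310.2,208],60))
print("cap z109",atz("scene",[355.6,212.6],109))
# bottle by shape: body base bottom edge etc
print("tin",atz("top",[443,190],121), "cup",atz("top",[200,172],100))
E
```

```text
[495.9 174.1 165. ] [ 0.5 -0.2] [-0.3  0.7]
[ 577.  -210.3  174.8] [ 0.1 -0. ] [-0.1  0.1]
392.9926152067976 [536.4 -18.1 169.9]
scene [494.1 174.6] [ 584.4 -204.3] [539.3 -14.8] 389.54366460572834
top [498.2 173.1] [ 580.8 -211.9] [539.5 -19.4] 393.67551998275434
jarL [510.8 119.9  59.8] jarM [531.9 -11.9  61.7]
jars z60 [511.2 119.6] [533.3 -10.8] [510.  120.2] [532.  -11.8]
cap z109 [ 579.2 -152.9]
tin [ 552.1 -462.7] cup [672.6 364. ]
```

Run:
```python
from h import *
from scipy.optimize import least_squares
np.set_printoptions(precision=1,suppress=True)
S=lambda u,v:(235+u/5-.4,145+v/5-.4); T=lambda u,v:(240+u/5.7-.4,165+v/5.7-.4)
obs=[("scene",(0,196,165),S(128,68)),("scene",(0,-196,165),S(682,312)),("top",(0,196,165),T(72,270)),("top",(0,-196,165),T(738,95)),
("scene",(-55,200,45),S(95,262)),("scene",(-55,-200,0),S(625,562)),("scene",(-55,-200,45),S(630,518)),("scene",(55,-200,45),S(712,418)),("top",(-55,200,0),T(127,418)),("top",(-55,-200,0),T(735,252))]
def w(p,q):
    c,s=np.cos(p[2]),np.sin(p[2]); return np.array([p[0]+c*q[0]-s*q[1],p[1]+s*q[0]+c*q[1],q[2]+p[3]])
f=lambda p:np.concatenate([proj(n,w(p,q))-o for n,q,o in obs])
r=least_squares(f,[539,-18,.21,0],x_scale=[10,10,.1,1]); p=r.x
print(p[:2],"yaw %.4f z %.1f"%(p[2],p[3])); print(r.fun.reshape(-1,2))
def loc(xy):
    d=np.array(xy)-p[:2]; c,s=np.cos(p[2]),np.sin(p[2]); return np.array([c*d[0]+s*d[1],-s*d[0]+c*d[1]])
B=loc(atz("scene",[355.2,212.2],109)); J1=loc([510.7,119.9]);J2=loc([532.3,-11.6])
print("bottle",B,"jars",J1,J2)
for m in(.24,.33,.42):
    print(m,(m*B[1]+.06*(J1[1]+J2[1]))/(m+.32),(m*B[0]+.06*(J1[0]+J2[0]))/(m+.32))
from scipy.spatial.transform import Rotation as Ro
print(Ro.from_quat([-0.39350451,0.58835433,0.39271616,0.58716897]).as_matrix())
print(w(p,(0,-65,165)))
a=cv2.imread("pics/scene0.png"); b=cv2.imread("pics/top0.png")
```

```text
[541.3 -15.3] yaw 0.2192 z -1.6
[[ 1.3 -0.1]
 [ 0.9  1.3]
 [-0.5  0.5]
 [-1.3 -0.2]
 [-1.  -1.4]
 [-0.1  1.6]
 [-0.1  0.7]
 [ 1.7 -2.5]
 [-0.4  1.3]
 [ 0.1  0.8]]
bottle [   7.8 -140.7] jars [ -0.5 138.7] [-8.   5.6]
0.24 -44.84922685311896 2.426103004571722
0.33 -58.12302471820013 3.167710767971967
0.42 -68.16806094042373 3.728927453788368
[[-0.  -0.9  0.4]
 [-0.   0.4  0.9]
 [-1.   0.  -0. ]]
[555.5 -78.8 163.4]
```

Run:
```python
from h import *
np.set_printoptions(precision=0,suppress=True)
def line(s1,s2,t1,t2):
    ps=P("scene").T@np.cross([*s1,1],[*s2,1]); pt=P("top").T@np.cross([*t1,1],[*t2,1])
    u,s,v=np.linalg.svd(np.array([ps/np.linalg.norm(ps[:3]),pt/np.linalg.norm(pt[:3])]))
    d=np.cross(ps[:3],pt[:3]); d/=d[1]
    A=np.array([ps[:3],pt[:3],[0,1,0]])
    return [np.linalg.solve(A,[-ps[3],-pt[3],y]) for y in(0,-300,300)]
print(line((365,88),(630,222),(100,163),(600,122)))
print(line((365,75),(630,207),(100,95),(600,63)))
for z in(0,300,500,700,900): print(z,atz("top",(320,147),z),atz("scene",(380,92),z))
```

```text
[array([545.,  -0., 554.]), array([ 553., -300.,  556.]), array([536., 300., 553.])]
[array([842.,  -0., 360.]), array([ 843., -300.,  365.]), array([841., 300., 354.])]
0 [787. -60.] [1246.  322.]
300 [654. -53.] [877.  36.]
500 [565. -49.] [ 630. -156.]
700 [476. -44.] [ 384. -347.]
900 [387. -40.] [ 137. -538.]
```

Run:
```python
from h import *
np.set_printoptions(precision=0,suppress=True)
print("tin base",atz("scene",(465,232),0))
for z in(400,500,600,700,800,900,1000,1100,1200):
    for u,v in((100,163),(320,147),(600,122)):
        x=atz("top",(u,v),z); print(z,x,proj("scene",[*x,z]),end=" ")
    print()
```

```text
tin base [ 846. -378.]
400 [597. 554.] [205.  34.] 400 [609. -51.] [342. 111.] 400 [ 640. -841.] [648. 279.] 
500 [554. 500.] [199.  14.] 500 [565. -49.] [330.  85.] 500 [ 593. -765.] [620. 236.] 
600 [510. 446.] [192. -10.] 600 [521. -47.] [317.  54.] 600 [ 545. -690.] [589. 187.] 
700 [467. 393.] [183. -37.] 700 [476. -44.] [302.  18.] 700 [ 498. -615.] [554. 132.] 
800 [424. 339.] [173. -71.] 800 [432. -42.] [284. -24.] 800 [ 451. -539.] [514.  69.] 
900 [381. 285.] [ 160. -111.] 900 [387. -40.] [262. -75.] 900 [ 404. -464.] [467.  -3.] 
1000 [337. 232.] [ 144. -162.] 1000 [343. -38.] [ 235. -136.] 1000 [ 357. -389.] [413. -88.] 
1100 [294. 178.] [ 124. -227.] 1100 [299. -35.] [ 202. -213.] 1100 [ 309. -314.] [ 348. -189.] 
1200 [251. 124.] [  97. -313.] 1200 [254. -33.] [ 160. -312.] 1200 [ 262. -238.] [ 271. -310.]
```

>>> apply_moves(commands=[[[85,0,0,0,0.12,0,0],[85,0,0,0,0.12,0,0],[85,0,0,0,0.12,0,0],[85,0,0,0,0.12,0,0],[85,0,0,0,0.12,0,0],[85,0,0,0,0.12,0,0],[85,0,0,0,0.12,0,0],[85,0,0,0,0.12,0,0]]], squeeze=28)

```text
clock: 1.1
eef_pos: [200.3, 484.9, 255.8]
ee_rot: [-0.076, 0.703, 0.076, 0.703]
wrist_force: [-0.1, 0.4, -0.0]
gripper_width: 0.996
```

>>> apply_moves(commands=[[[85,0,-20,7,0,0,0],[85,0,-40,14,0,0,0],[85,0,-40,14,0,0,0],[85,0,-40,14,0,0,0],[85,0,-40,14,0,0,0],[85,0,-40,14,0,0,0],[85,0,-40,14,0,0,0],[85,0,-40,14,0,0,0]]])

```text
clock: 2.1
eef_pos: [368.2, 212.8, 256.2]
ee_rot: [-0.078, 0.703, 0.077, 0.703]
wrist_force: [0.7, 0.9, -0.0]
gripper_width: 0.991
```

>>> apply_moves(commands=[[[85,0,-40,15,0,0,0],[85,0,-40,15,0,0,0],[85,0,-40,15,0,0,0],[85,0,-40,15,0,0,0],[85,0,-40,15,0,0,0],[85,0,-40,15,0,0,0],[85,0,-40,15,0,0,0],[85,0,-40,14,0,0,0]]])

```text
clock: 3.1
eef_pos: [553.4, -73.5, 256.1]
ee_rot: [-0.078, 0.703, 0.078, 0.703]
wrist_force: [0.3, 0.3, 0.3]
gripper_width: 0.995
```

```bash
cat > look.py <<'E'
import sys,cv2,numpy as np
from station import bot
k=sys.argv[1]
c=bot.read_camera("scene")["image"][100:280,220:460]; cv2.imwrite(f"pics/s{k}.png",cv2.resize(c[:,:,::-1],None,fx=3.3,fy=3.3,interpolation=cv2.INTER_CUBIC))
c=bot.read_camera("top")["image"][130:250,220:400]; cv2.imwrite(f"pics/t{k}.png",cv2.resize(c[:,:,::-1],None,fx=4.4,fy=4.4,interpolation=cv2.INTER_CUBIC))
s=bot.sense(); np.set_printoptions(precision=3,suppress=True)
for q in("clock","eef_pos","ee_rot","wrist_force","torque","gripper_width","joint_pos"): print(q,s[q])
E
python3 look.py 1
```

```text
clock 3.2
eef_pos [554.915 -75.398 255.647]
ee_rot [-0.077  0.703  0.076  0.703]
wrist_force [-0.217  0.11   0.305]
torque [0.044 0.006 0.036]
gripper_width 0.9930085422062012
joint_pos [-0.134  0.32  -0.054  1.196 -0.002  1.221]
```

View pics/s1.png

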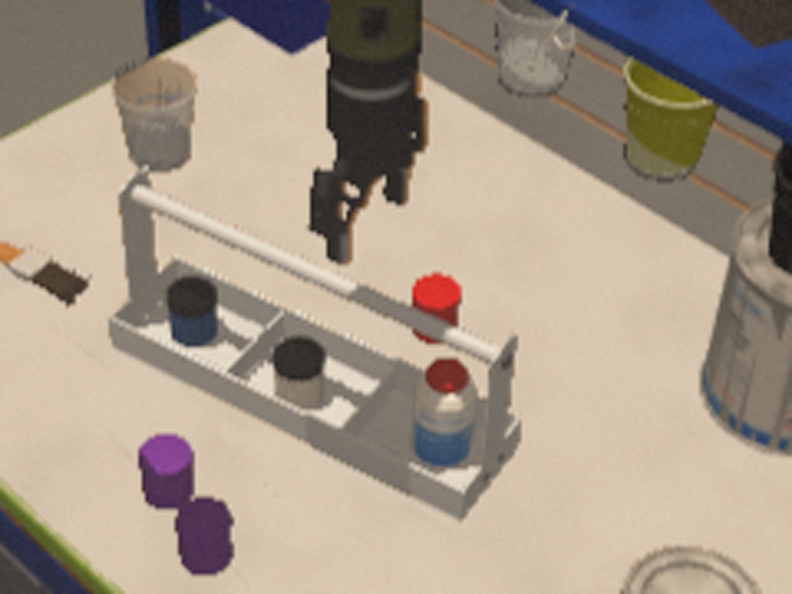

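View pics/t1.png

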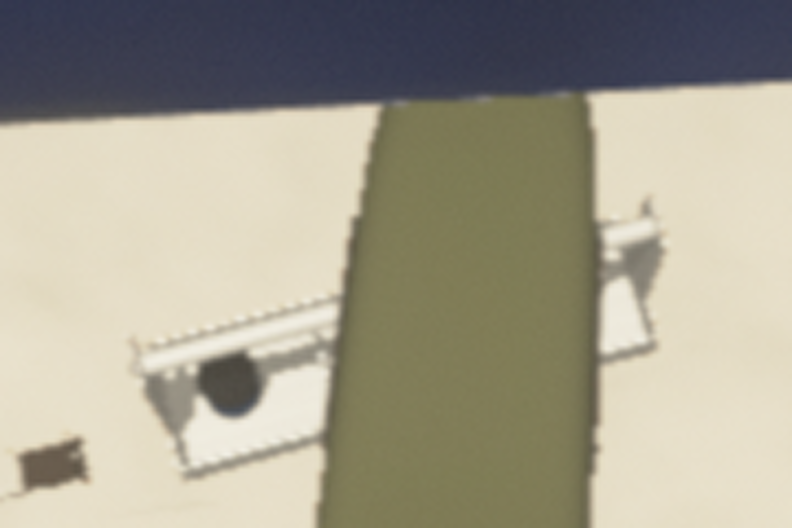

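>>> apply_moves(commands=[[[85,10,0,0,0,0,0],[85,14,0,0,0,0,0],[85,14,0,0,0,0,0],[85,14,0,0,0,0,0],[85,14,0,0,0,0,0],[85,10,0,0,0,0,0],[85,6,0,0,0,0,0],[85,3,0,0,0,0,0]]])

```text
clock: 4.2
eef_pos: [553.9, -71.4, 171.0]
ee_rot: [-0.077, 0.703, 0.077, 0.703]
wrist_force: [-0.5, 0.9, -0.9]
gripper_width: 0.992
```

```bash
python3 look.py 2
python3 - <<'E'
from h import *
for y in(-58,-70): print(y,(proj("scene",[541.3-.2175*y,-15.3+.976*y,165])-[220,100])*3.3)
E
```

```text
clock 4.3
eef_pos [553.866 -71.376 171.228]
ee_rot [-0.077  0.703  0.077  0.703]
wrist_force [-0.222  0.901 -0.462]
torque [-0.014  0.059 -0.052]
gripper_width 0.99285402342734
joint_pos [-0.128  0.365 -0.214  0.991 -0.     1.224]
-58 [364.55521492 294.00267386]
-70 [376.05542217 299.22553485]
```

View pics/s2.png

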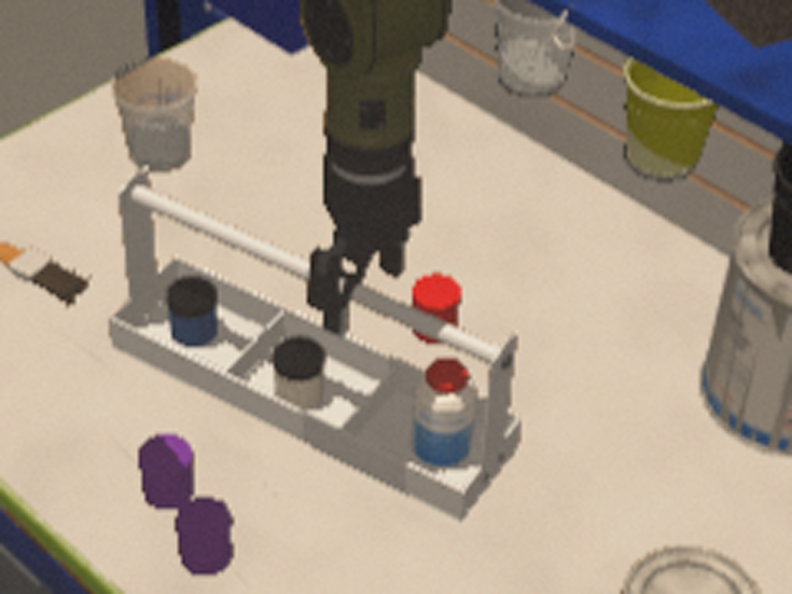

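>>> apply_moves(commands=[[[60,0,0,0,0,0,0],[45,0,0,0,0,0,0],[35,0,0,0,0,0,0],[29,0,0,0,0,0,0],[25,0,0,0,0,0,0],[22,0,0,0,0,0,0],[19,0,0,0,0,0,0],[17,0,0,0,0,0,0]]], squeeze=28)

```text
clock: 5.3
eef_pos: [554.5, -71.2, 171.4]
ee_rot: [-0.077, 0.702, 0.077, 0.703]
wrist_force: [1.3, 0.1, -0.5]
gripper_width: 0.202
```

>>> apply_moves(commands=[[[15,0,0,0,0,0,0],[13,0,0,0,0,0,0],[10,0,0,0,0,0,0],[5,0,0,0,0,0,0],[0,0,0,0,0,0,0],[0,0,0,0,0,0,0],[0,0,0,0,0,0,0],[0,0,0,0,0,0,0]]], squeeze=28)

```text
clock: 6.3
eef_pos: [554.1, -71.3, 171.6]
ee_rot: [-0.077, 0.703, 0.077, 0.703]
wrist_force: [3.2, 1.4, 2.5]
gripper_width: 0.202
```

```bash
python3 look.py 3
```

```text
clock 6.4
eef_pos [554.132 -71.288 171.563]
ee_rot [-0.077  0.703  0.077  0.703]
wrist_force [3.637 1.502 4.013]
torque [ 0.299 -0.631  0.015]
gripper_width 0.2003806293000178
joint_pos [-0.128  0.365 -0.214  0.991  0.     1.224]
```

View pics/s3.png

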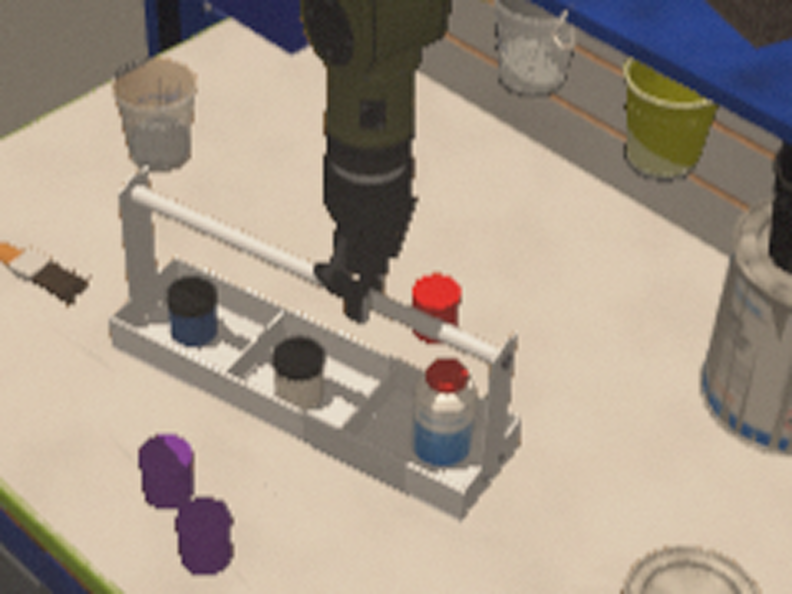

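>>> apply_moves(commands=[[[0,-1,0,0,0,0,0],[0,-1,0,0,0,0,0],[0,-1,0,0,0,0,0],[0,-1,0,0,0,0,0],[0,-1,0,0,0,0,0],[0,-1,0,0,0,0,0],[0,0,0,0,0,0,0],[0,0,0,0,0,0,0]]])

```text
clock: 7.4
eef_pos: [553.8, -71.3, 177.3]
ee_rot: [-0.077, 0.703, 0.077, 0.703]
wrist_force: [-0.5, -0.6, -5.6]
gripper_width: 0.202
```

```bash
python3 look.py 4
```

```text
clock 7.5
eef_pos [553.779 -71.325 177.322]
ee_rot [-0.077  0.703  0.077  0.703]
wrist_force [ 0.286  0.106 -6.296]
torque [-0.085  0.025  0.02 ]
gripper_width 0.1960706812551193
joint_pos [-0.128  0.36  -0.204  1.006  0.     1.224]
```

View pics/s4.png

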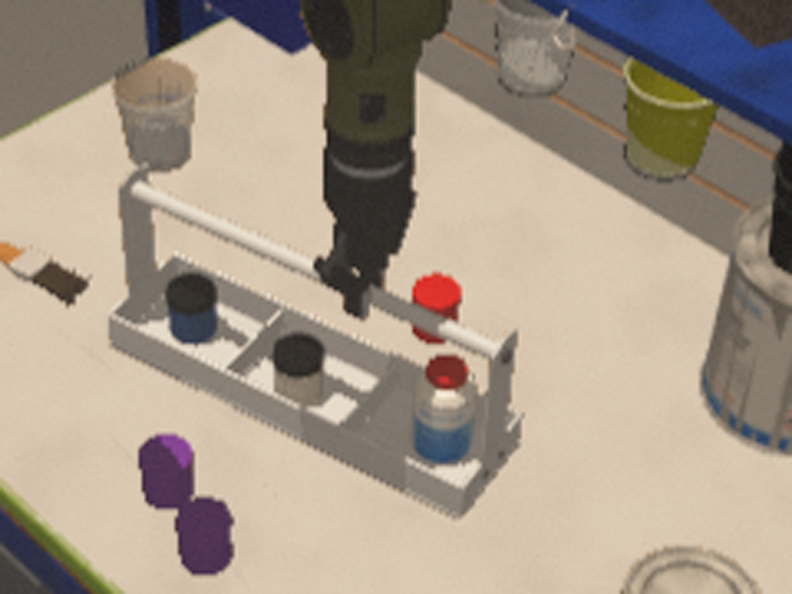

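>>> apply_moves(commands=[[[0,-1,0,0,0,0,0],[0,-2,0,0,0,0,0],[0,-3,0,0,0,0,0],[0,-3,0,0,0,0,0],[0,-3,0,0,0,0,0],[0,-2,0,0,0,0,0],[0,-1,0,0,0,0,0],[0,0,0,0,0,0,0]]])

```text
clock: 8.5
eef_pos: [553.8, -71.3, 192.3]
ee_rot: [-0.077, 0.703, 0.077, 0.703]
wrist_force: [0.7, -0.1, -6.6]
gripper_width: 0.2
```

```bash
python3 look.py 5
python3 - <<'E'
from station import bot
import numpy as np
r=[]
for i in range(8): bot.read_camera("top"); s=bot.sense(); r.append(np.r_[s["wrist_force"],s["torque"]])
print(np.mean(r,0).round(3),np.std(r,0).round(3))
E
```

```text
clock 8.6
eef_pos [553.731 -71.312 192.188]
ee_rot [-0.077  0.703  0.077  0.703]
wrist_force [ 0.65  1.05 -6.31]
torque [-0.039  0.092 -0.027]
gripper_width 0.19751580156194978
joint_pos [-0.128  0.35  -0.179  1.042 -0.     1.224]
[ 0.102 -0.239 -6.141 -0.027  0.041 -0.017] [0.433 0.509 0.416 0.023 0.019 0.029]
```

View pics/s5.png

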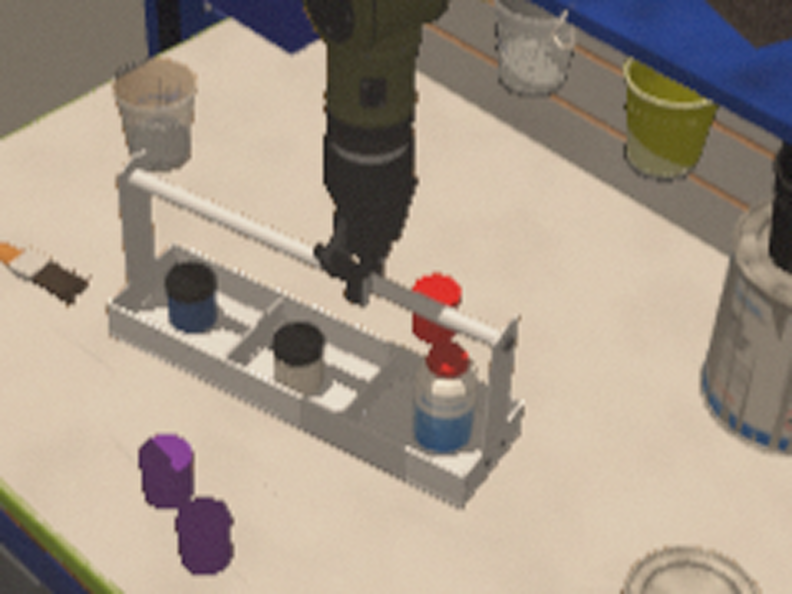

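>>> apply_moves(commands=[[[0,-2,0,0,0,0,0],[0,-4,0,0,0,0,0],[0,-6,0,0,0,0,0],[0,-8,0,0,0,0,0],[0,-9,0,0,0,0,0],[0,-9,0,0,0,0,0],[0,-9,0,0,0,0,0],[0,-9,0,0,0,0,0]]])

```text
clock: 10.0
eef_pos: [553.8, -71.3, 249.0]
ee_rot: [-0.077, 0.703, 0.077, 0.703]
wrist_force: [-0.5, -0.2, -6.4]
gripper_width: 0.198
```

>>> apply_moves(commands=[[[0,-9,0,0,0,0,0],[0,-9,0,0,0,0,0],[0,-9,0,0,0,0,0],[0,-9,0,0,0,0,0],[0,-8,0,0,0,0,0],[0,-6,0,0,0,0,0],[0,-4,0,0,0,0,0],[0,-2,0,0,0,0,0]]])

```text
clock: 11.0
eef_pos: [553.8, -71.3, 304.4]
ee_rot: [-0.077, 0.703, 0.077, 0.703]
wrist_force: [-0.1, 0.2, -6.4]
gripper_width: 0.197
```

>>> apply_moves(commands=[[[0,0,0,0,0,0,0],[0,0,0,0,0,0,0],[0,0,0,0,0,0,0],[0,0,0,0,0,0,0],[0,0,0,0,0,0,0],[0,0,0,0,0,0,0],[0,0,0,0,0,0,0],[0,0,0,0,0,0,0]]])

```text
clock: 12.0
eef_pos: [553.8, -71.3, 304.3]
ee_rot: [-0.077, 0.703, 0.077, 0.703]
wrist_force: [-0.0, 0.8, -6.9]
gripper_width: 0.2
```

```bash
python3 look.py 6
```

```text
clock 12.1
eef_pos [553.805 -71.33  304.298]
ee_rot [-0.077  0.703  0.077  0.703]
wrist_force [ 0.945 -0.061 -5.855]
torque [-0.075  0.07   0.003]
gripper_width 0.19637148179875719
joint_pos [-0.128  0.304  0.049  1.316  0.     1.224]
```

View pics/s6.png

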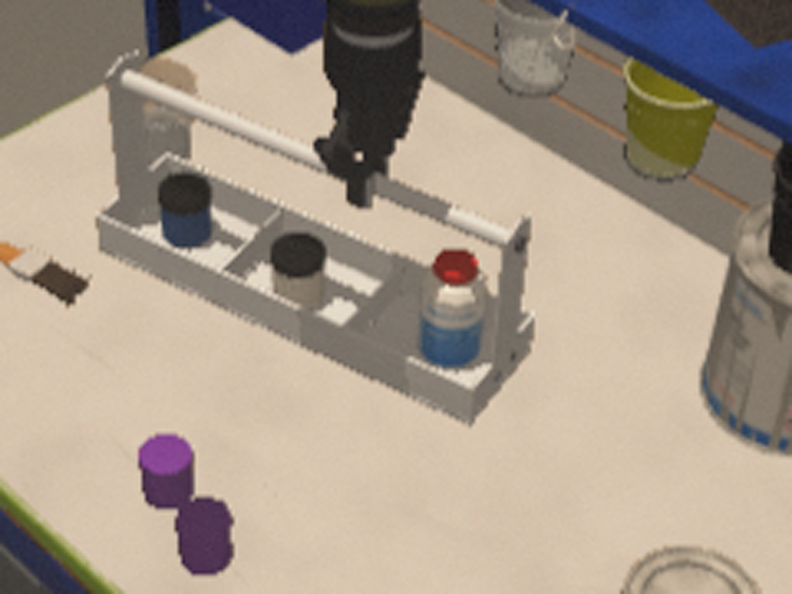

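View pics/t6.png

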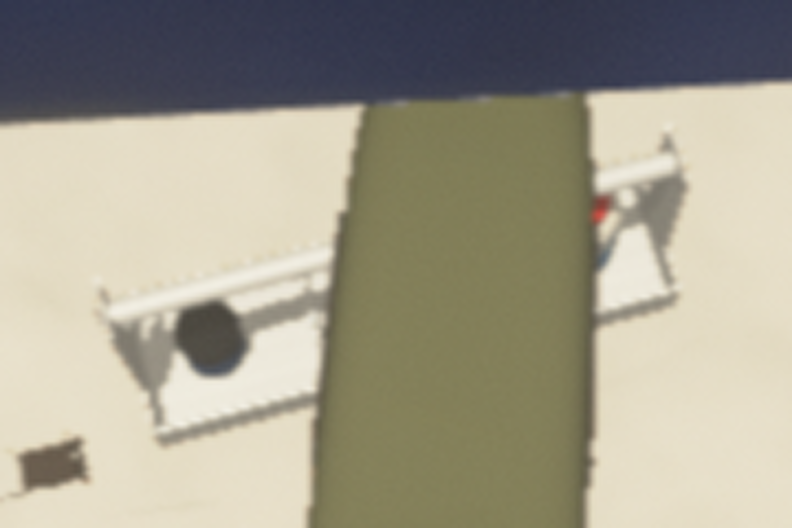

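Run:
```python
from h import *
S=lambda u,v:(220+u/3.3,100+v/3.3);T=lambda u,v:(220+u/4.4,130+v/4.4)
for n,a in(("before",((137,192),(500,352),(145,361),(655,229))),("now",((125,80),(514,236),(112,314),(676,164)))):
    L,R=tri(S(*a[0]),T(*a[2])),tri(S(*a[1]),T(*a[3])); d=L-R
    print(n,L.round(1),R.round(1),"pitch",round(d[2]/np.linalg.norm(d),4))
p=np.array([541.3,-15.3]);c,s=np.cos(.2192),np.sin(.2192)
for q in((-55,200,45),(-55,-200,0),(55,-200,45),(-55,-200,45)):
    print(q,[((proj("scene",[p[0]+c*q[0]-s*q[1],p[1]+s*q[0]+c*q[1],q[2]+h])-[220,100])*3.3).round(0) for h in(0,133)])
```

```text
before [497.4 172.3 166.6] [ 577.2 -208.9  175.8] pitch -0.0236
now [495.8 173.9 295.5] [ 578.  -209.   306.2] pitch -0.0274
(-55, 200, 45) [array([107., 314.]), array([ 96., 210.])]
(-55, -200, 0) [array([460., 522.]), array([470., 423.])]
(55, -200, 45) [array([524., 414.]), array([538., 310.])]
(-55, -200, 45) [array([464., 490.]), array([474., 386.])]
```

>>> apply_moves(commands=[[[0,0,0,0,0,0,0],[0,0,0,0,0,0,0],[0,0,0,0,0,0,0],[0,0,0,0,0,0,0],[0,0,0,0,0,0,0],[0,0,0,0,0,0,0],[0,0,0,0,0,0,0],[0,0,0,0,0,0,0]]])

```text
clock: 13.1
eef_pos: [553.8, -71.3, 304.3]
ee_rot: [-0.077, 0.703, 0.077, 0.703]
wrist_force: [0.4, 0.1, -6.5]
gripper_width: 0.201
```

>>> apply_moves(commands=[[[0,0,0,0,0,0,0],[0,0,0,0,0,0,0],[0,0,0,0,0,0,0],[0,0,0,0,0,0,0],[0,0,0,0,0,0,0],[0,0,0,0,0,0,0],[0,0,0,0,0,0,0],[0,0,0,0,0,0,0]]])

```text
clock: 14.1
eef_pos: [553.8, -71.3, 304.3]
ee_rot: [-0.077, 0.703, 0.077, 0.703]
wrist_force: [-0.3, 0.1, -6.3]
gripper_width: 0.2
```

>>> apply_moves(commands=[[[0,0,0,0,0,0,0],[0,0,0,0,0,0,0],[0,0,0,0,0,0,0],[0,0,0,0,0,0,0],[0,0,0,0,0,0,0],[0,0,0,0,0,0,0],[0,0,0,0,0,0,0],[0,0,0,0,0,0,0]]])

```text
clock: 15.1
eef_pos: [553.8, -71.3, 304.3]
ee_rot: [-0.077, 0.703, 0.077, 0.703]
wrist_force: [-0.0, 0.4, -5.4]
gripper_width: 0.197
```

```bash
python3 look.py 7; python3 -c "
import cv2,numpy as np
d=cv2.absdiff(cv2.imread('pics/s6.png'),cv2.imread('pics/s7.png'));print(d.max(),d.mean())"
```

```text
clock 15.2
eef_pos [553.829 -71.304 304.311]
ee_rot [-0.077  0.703  0.077  0.703]
wrist_force [-0.102  0.201 -6.459]
torque [-0.034  0.     0.016]
gripper_width 0.20228782325943973
joint_pos [-0.128  0.304  0.049  1.316  0.     1.224]
62 1.33633331065991
```

View pics/s7.png

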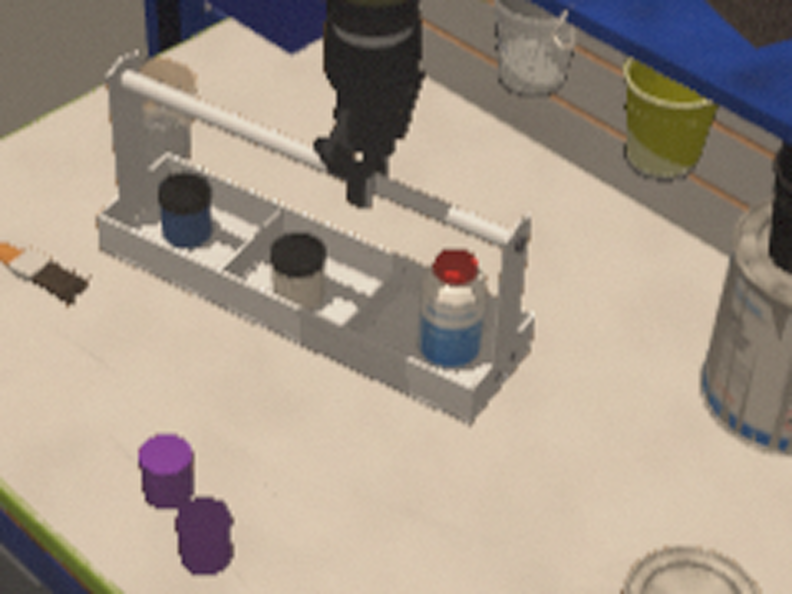

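The carrier looks unchanged after 3 s: tube ends are still at (125,80) and (514,236) in the crop, and the bottle and jars are upright. I'm handing in.

```bash
python3 -c "
from station import bot
print(bot.sign_off())"
```

```text
the job is handed in; nothing more can be done
None
```

I picked up the loaded carrier by its tube at 28 N, about 58 mm from mid-tube toward the bottle. I raised it about 133 mm straight above where it stood and handed in at 15.2 s while still holding it.

**Balance:** once lifted, the wrist force was about 6.2 N (0.64 kg). The moment put the balance point about 4 mm from the grip; noisier single readings gave up to about 13 mm.

**Level and still:** the tube's slope changed by only about 0.004 rad compared with when it stood on the bench. The pictures 3 s apart look the same, and the measured pose and opening did not drift. I judged the sideways tilt only roughly, from the tray corners.

**Load and bench:** the bottle and both jars stand upright in the carrier. I saw no sign that the brush, cup or tin had moved.

**Disagreement:** triangulation put the bottle end of the tube about 10 mm too high, both before and after the lift. I took this as a picture-reading error, because the fit of the whole carrier agreed with the stated height.

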